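# Sort the screen clamps by spring strength and clamp the phone

## Task

The three spring clamps on the rail look alike, but not all of their springs are good: squeeze each by its handles, without forcing it, and feel how hard it pushes back. Clip the good ones over the top edge of the phone in the holder, upright, square to the edge and gently pushed down until they sit on the edge, one towards each end, and put any with a worn-out spring in the scrap tin. Do not press hard on the phone, and leave the bottle, the screwdriver and the suction cup where they are.

Things in the scene. Friction and masses are not known exactly. Their poses are not given: they have to be found in the camera images.
- clamp_a_grip (a point): one of three black plastic spring clamps that look alike (the letters tell nothing about the springs), clipped astride the rail at the start, jaws down. Point midway between the handles, 46 mm above the crotch, 10 mm below the tips: squeeze here. z up, x along hinge pin and rail, y from handle to handle. 87 mm tall, handles 20 mm wide along x; about 48 g
- clamp_a_seat (a point): crotch of clamp_a: top of its throat, which meets the edge of the rail or phone when it is pushed fully on (let go, it may ride up a few mm); the jaws reach 31 mm below; 46 mm below its grip point, same axes
- clamp_b_grip (a point): one of three black plastic spring clamps that look alike (the letters tell nothing about the springs), clipped astride the rail at the start, jaws down. Same point and axes as clamp_a_grip. Outside spread of all handles near the tips: 54 mm on the rail, 50 on the phone, 62 shut on nothing. Squeezed to 32 mm the jaws gape 22 mm; at 26 mm a stop, not to be forced
- clamp_b_seat (a point): crotch of clamp_b: top of its throat, which meets the edge of the rail or phone when it is pushed fully on (let go, it may ride up a few mm); the jaws reach 31 mm below; 46 mm below its grip point, same axes
- clamp_c_grip (a point): one of three black plastic spring clamps that look alike (the letters tell nothing about the springs), clipped astride the rail at the start, jaws down. Same point and axes as clamp_a_grip. Push-back on each finger when squeezed to 32 mm: about 14 to 18 N for a good spring, 3 to 5 N for a worn-out one; at 42 mm about 11 to 15 N and 2 to 4 N
- clamp_c_seat (a point): crotch of clamp_c: top of its throat, which meets the edge of the rail or phone when it is pushed fully on (let go, it may ride up a few mm); the jaws reach 31 mm below; 46 mm below its grip point, same axes
- rail_top (a point): middle of the top edge of the clamp rail: upright aluminium strip 240 mm long (x), 6 mm thick (y), top 75 mm above the bench, on a 260 by 70 by 8 mm foot, fixed to the bench; the clamps sit on it about 70 mm apart
- phone_edge (a point): middle of the upper long edge of the phone, which stands on its other long edge in a holder fixed to the bench. x along the edge, y through the thickness, z up. Phone 148 long, 74 tall, 9 mm thick; edge 90 mm above the bench. The holder (225 by 80 mm foot) grips its ends, up to 50 mm above the bench
- phone: the phone itself; its origin is the same point as phone_edge
- tin: scrap tin: open steel box, 170 mm (x) by 150 mm (y), 60 mm tall, walls and floor 4 mm; origin at the centre of its underside, z up; fixed to the bench
- alcohol: white bottle, 40 mm across, 100 mm tall, origin under its centre; bystander
- driver: black screwdriver lying on the bench, 160 mm long, 26 mm thick, origin under its middle, tip towards its +x; bystander
- suction: small suction cup with a ring handle, 38 mm across, 44 mm tall, origin under its centre; bystander

How it is judged:
By the outcome, as a careful person would: the job done as asked, in the order asked, and still so for the second after the job is handed in, with the robot touching nothing.
It also fails if it takes over 70 s, if anything falls off the work surface, if the arm or the gripper's body presses on something with over 40 N, if the wrist force passes 120 N, or if a joint passes its speed limit or range.

## Robot

A 6-joint arm with a two-finger parallel gripper is mounted at the origin on the work surface. World frame = base frame: x ahead of the robot, y to its left, z up, the work surface at z = 0. Lengths are in m, angles in rad, forces in N, time in s.
With the tool pointing down it reaches from about 0.35 to 0.975 m from the base axis. Payload 4.9 kg.
Tool frame: the origin (TCP) lies midway between the tips of the shut fingers; the grasp point (between the pads) lies 19 mm behind it (bot.tcp_to_grasp is the distance from the TCP to the grasp point, in m); z points along the fingers, y is the direction in which the jaws open and shut (so a half turn about z gives the same grasp; the last joint's range is limited). The gripper opens to 85 mm and grips with 20 to 120 N. Pads are 22 mm wide; open, the fingers measure 114 mm over their backs; the gripper's body (76 mm by 85 mm) begins 54 mm behind the grasp point. The pads swing forward as they close: fully open they stand 13 mm farther back than shut.
Start: joints at [-1.28, 0.053, 1.613, -0, 1.476, -0.119], TCP at [0.249, -0.573, 0.231] pointing down, gripper open.
Joint ranges: [-3.01, 3.01], [-1.01, 2.22], [0.06, 2.58], [-1.02, 4.17], [0.09, 2.62], [-3.14, 3.14]. Speed limits (rad/s): [2.57, 2.57, 3.14, 3.14, 3.14, 3.14].

## Interface

Orientations are given as a unit quaternion [x, y, z, w].
In Python, from plant import bot, camera, finder gives the robot as it stands. The module is installed in compiled form; this text tells all that it offers.
- The arm moves only by the tool step_arm, never from a script. Its argument "deltas" is a list of rows, each a list of 3 entries, a list of its own where there are three numbers: the turn, a rotation vector about the tool's x, y, z in units of 8 degrees (1.0 is 8 degrees), then the shift along the tool's x, y, z in units of 30 mm (1.0 is 30 mm), then the gripper command: -1 is fully open, 1 is shut, values between are in proportion. In form: [[[wx, wy, wz], [dx, dy, dz], grip], ...]. A call has 1 to 12 rows; each row shifts and turns the commanded pose from where the row before left it, along the tool's axes as they then stand; what a row does not reach is not made up. A row lasts 1/8 s, in which the tool goes at most 62.5 mm and 10.7 degrees, less where a joint would pass 70% of its speed; a pose out of reach is approached as far as the arm can. A call is refused whole if a number of a shift passes 1 or a number of a turn 1, either way. A call with a gripper value outside its range is refused whole. The fingers move at their own pace and stop on an object; "grip_force" is the grip in N (left out, the last holds). Time passes only in rows, so rows that do not move let the fingers close. It gives the time, the measured TCP pose, the force and the opening at its end, in the units of the state.
- bot.observe(): the state, without advancing time (a new reading comes with each control period).
- camera(name): name is "scene" or "side" or "wrist"; returns a dict with "color" (384x512x3 uint8, red, green, blue), "K" (3x3 intrinsics, pixels), "k1" (the pictures are not rectified: a ray, as slopes to the right and down, at radius r is drawn at 1 + k1 r^2 times it, then the intrinsics apply), "R" (3x3) and "t" (3): a world point X has camera coordinates R X + t. Camera axes: x right, y down, z forward; pixel columns grow to the right and rows downward; lengths in m; the calibration is good to about 2 mm. A picture is of the moment at which its call begins. There is no depth.
- bot.close_job(): hands the job in, once; it reports no verdict.
Trained networks look in the newest picture that a camera, given by its name, has taken for a name from the list of things; names that differ only in an ending like _2 or _b are one class to them, and where a whole thing is asked for, a point or a joint stands for the part that bears it (a point fixed in the world has none). Each returns a list of dicts, best first, with "confidence" (0 to 1); they miss things now and then, are a little off and sometimes report something else, mostly with a low value. They report only what shows in the picture. A call takes as long as a camera call.
- finder.recognise(camera, name): "rect" ([left, top, width, height] in pixels, round what is visible of it).
The state is a dict: "time_s": time; "joints": joint angles; "qvel": joint speeds; "joint_efforts": joint torques, N m; "ee_pos": TCP position; "eef_rot": TCP orientation; "wrist_force": force on the tool from outside, world axes, zero at the start; "wrist_torque": the same for the moment, N m; "gripper_width": opening from 0.0 (shut) to 1.0 (fully open).
Only numpy, scipy, OpenCV 4.12 (cv2) and the standard library are available. Lean on these libraries where they do the work, as an engineer would, in place of code of your own. Each camera call takes 0.05 s, during which the arm holds its last target. There are 200 camera calls.

## Working session

There is one attempt and no reset: what is moved stays moved. The work goes in short steps, Python scripts to look and compute and a tool call to move; the robot and the scene stay as the last step left them, time stands still between calls to the robot, and variables do not carry over. Pictures are saved under pics/ and viewed, about 8 in all and at most 12, crops included, and the job is handed in when it is done.

Besides the shell and the picture viewer there is one more tool, called after ">>>" as name([rows], argument=value, ...), one row to a line, values as JSON. step_arm: Moves the arm, as the interface text tells. Its arguments: {"type":"object","properties":{"deltas":{"type":"array"},"grip_force":{"type":"number"}},"required":["deltas"]}

```bash
mkdir -p pics; cat > h.py <<'E'
import numpy as np, cv2
from plant import bot, camera, finder
def ray(c,u,v):
    K=c["K"];d=np.array([(u-K[0][2])/K[0][0],(v-K[1][2])/K[1][1]]);s=d.copy()
    for _ in range(20): s=d/(1+c["k1"]*(s@s))
    R=np.array(c["R"]);o=-R.T@np.array(c["t"]);return o,R.T@np.array([s[0],s[1],1.])
def at(c,u,v,z):
    o,d=ray(c,u,v);return o+d*(z-o[2])/d[2]
def proj(c,X):
    p=np.array(c["R"])@X+np.array(c["t"]);s=p[:2]/p[2];s=s*(1+c["k1"]*(s@s));K=c["K"]
    return np.array([K[0][0]*s[0]+K[0][2],K[1][1]*s[1]+K[1][2]])
def save(c,n,crop=None,f=1):
    im=c["color"][:,:,::-1]
    if crop: im=im[crop[1]:crop[3],crop[0]:crop[2]]
    cv2.imwrite("pics/"+n,cv2.resize(im,None,fx=f,fy=f,interpolation=cv2.INTER_CUBIC))
E
python3 - <<'E'
from h import *
s=bot.observe();print(s, bot.tcp_to_grasp)
ims=[]
for n in ["scene","side"]:
    c=camera(n);ims.append(c["color"]);print(n,c["k1"],-np.array(c["R"]).T@c["t"])
    for t in ["clamp_a_grip","clamp_a_seat","rail_top","phone_edge","phone","tin","alcohol","driver","suction"]:
        for r in finder.recognise(n,t)[:4]: print(n,t,np.round(r["rect"],1),round(r["confidence"],2))
for n,i in zip("ab",ims): cv2.imwrite("pics/%s0.png"%n,cv2.resize(i[:,:,::-1],(800,600)))
E
```

```text
{'time_s': 0.0, 'joints': array([-1.27998766e+00,  5.33601647e-02,  1.61429198e+00, -2.53953075e-05,
        1.47601329e+00, -1.18988648e-01]), 'qvel': array([ 0.00053274,  0.00059117, -0.00064705, -0.00099987, -0.00016798,
        0.00076873]), 'joint_efforts': array([ 1.63628611e-03, -3.93694961e+01, -3.70170772e+01, -2.06669046e-05,
        7.14053720e-03,  4.83398452e-06]), 'ee_pos': array([ 0.24883402, -0.57264615,  0.23006219]), 'eef_rot': array([ 9.79080837e-01,  2.03469016e-01, -1.01519368e-04, -1.03148078e-03]), 'wrist_force': array([-0.2675368 , -0.54126657, -0.4585025 ]), 'wrist_torque': array([-0.02649109,  0.00559256,  0.03599592]), 'gripper_width': 0.9977772291063904} 0.0187
scene -0.03279930834042268 [ 0.90678796 -0.42648758  0.73163723]
scene clamp_a_grip [139.  270.9  32.9  41.7] 0.9
scene clamp_a_seat [141.  270.2  27.1  39.4] 0.98
scene rail_top [289.4 112.9  39.6  42.6] 0.65
scene rail_top [ 84.2 257.6 116.4  84.1] 0.56
scene phone_edge [287.8 109.8  39.7  45.7] 0.86
scene phone [292.4 109.4  36.2  45.4] 0.68
scene alcohol [311.1 180.5  19.   33.2] 0.84
scene driver [181.  228.2  51.8  40.2] 0.89
scene suction [257.  162.9  13.3  16.6] 0.54
side 0.0029662667148988887 [0.26785422 0.63290191 0.827911  ]
side clamp_a_grip [269.7 112.7  13.5  28. ] 0.56
side clamp_a_seat [269.7 113.3  13.3  26.5] 0.69
side rail_top [252.8 132.2  82.3  31.8] 0.63
side phone_edge [186.9 274.9  55.9  48. ] 0.61
side phone [188.4 277.   55.7  46.5] 0.85
side tin [225.9 180.2  80.9  72.1] 0.89
side alcohol [183.6 214.6  16.8  32.8] 0.93
side alcohol [187.9 275.9  56.6  46.4] 0.71
side alcohol [271.4 110.9  13.1  31.3] 0.2
side driver [247.3 177.6  50.5  14. ] 0.49
side suction [246.5 251.1  16.3  14.5] 0.71
side suction [255.1 132.9  81.8  28.1] 0.18
```

View pics/a0.png

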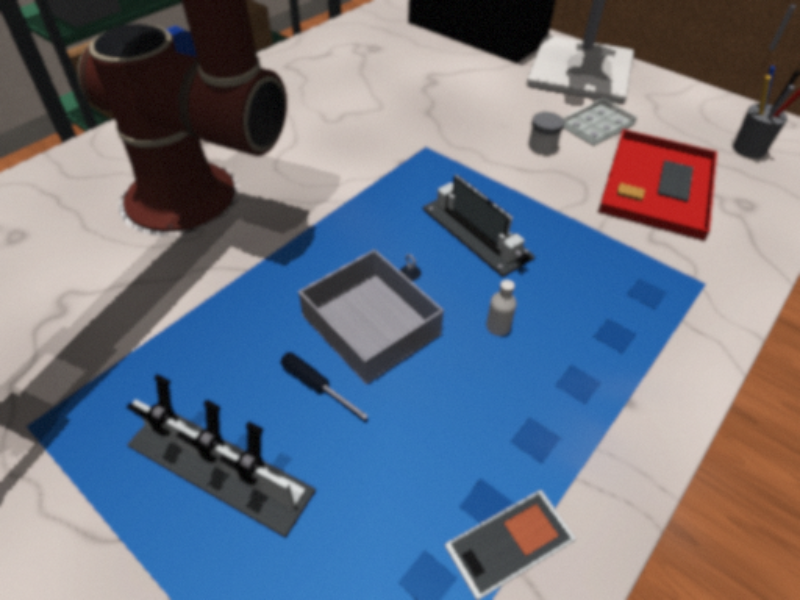

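View pics/b0.png

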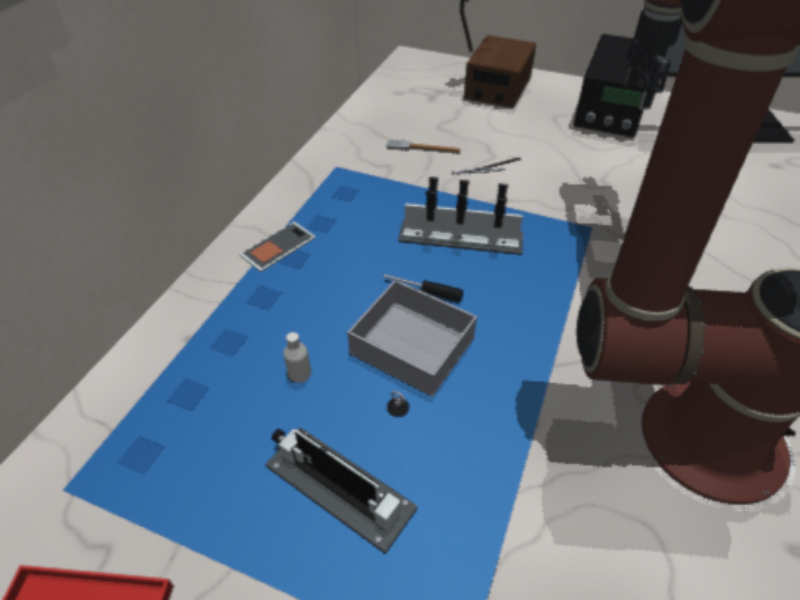

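The scene view shows the rail (130,403)–(303,492) at left with three clamps, the tin in the centre, the phone in its holder at (480,210), the driver at (325,385), the suction cup at (410,265) and the bottle at (502,310). The side view agrees.

```bash
python3 - <<'E'
from h import *
f=.64
A=camera("scene");B=camera("side")
def P(c,l,z): 
    for n,u,v in l: print(n,np.round(at(c,u*f,v*f,z),3))
P(A,[("railL",131,402),("railR",304,488)],.075)
P(B,[("railL",522,215),("railR",406,207)],.075)
P(A,[("tip1",163,378),("tip2",212,404),("tip3",255,426)],.131)
P(B,[("tip1",502,185),("tip2",464,181),("tip3",433,178)],.131)
P(A,[("phL",454,178),("phR",511,219)],.09)
P(B,[("phR",296,433),("phL",381,493)],.09)
P(A,[("tin",375,253),("tin",442,312),("tin",370,375),("tin",301,294)],.06)
P(B,[("tin",395,284),("tin",476,324),("tin",430,382),("tin",349,333)],.06)
P(A,[("drv",290,364),("drvtip",366,418),("suc",412,272),("bot",500,330)],.0)
for n,c in(("A",A),("B",B)):
    pass
save(A,"a1.png",(80,230,205,345),6)
save(B,"b1.png",(165,260,275,355),6)
E
```

```text
railL [ 0.396 -0.339  0.075]
railR [ 0.648 -0.272  0.075]
railL [ 0.397 -0.336  0.075]
railR [ 0.624 -0.273  0.075]
tip1 [ 0.439 -0.301  0.131]
tip2 [ 0.514 -0.285  0.131]
tip3 [ 0.574 -0.271  0.131]
tip1 [ 0.447 -0.342  0.131]
tip2 [ 0.521 -0.327  0.131]
tip3 [ 0.582 -0.313  0.131]
phL [0.44 0.3  0.09]
phR [0.578 0.273 0.09 ]
phR [0.57  0.281 0.09 ]
phL [0.424 0.317 0.09 ]
tin [0.44  0.086 0.06 ]
tin [0.6   0.057 0.06 ]
tin [ 0.594 -0.098  0.06 ]
tin [ 0.415 -0.056  0.06 ]
tin [ 0.565 -0.072  0.06 ]
tin [ 0.4   -0.035  0.06 ]
tin [0.432 0.108 0.06 ]
tin [0.593 0.065 0.06 ]
drv [ 0.461 -0.133  0.   ]
drvtip [ 0.61  -0.126  0.   ]
suc [0.478 0.138 0.   ]
bot [0.666 0.131 0.   ]
```

View pics/a1.png

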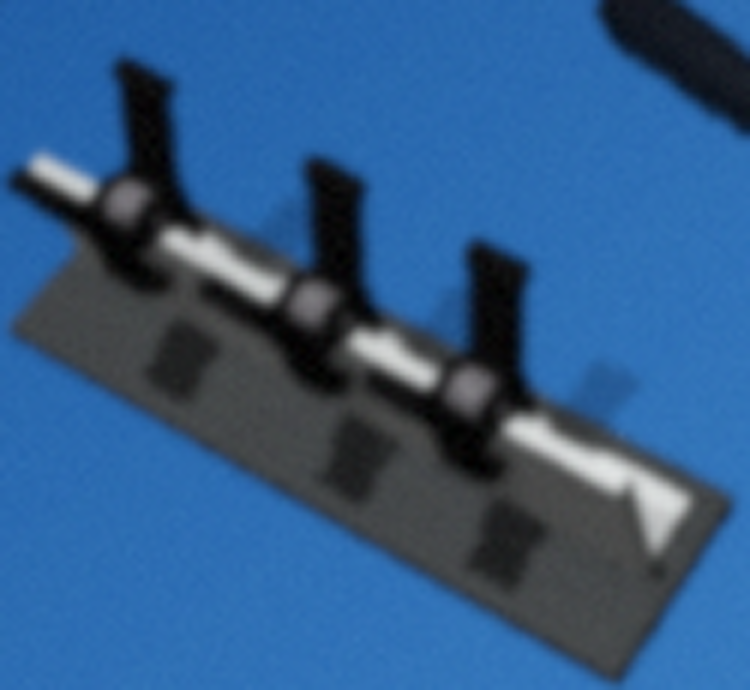

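View pics/b1.png

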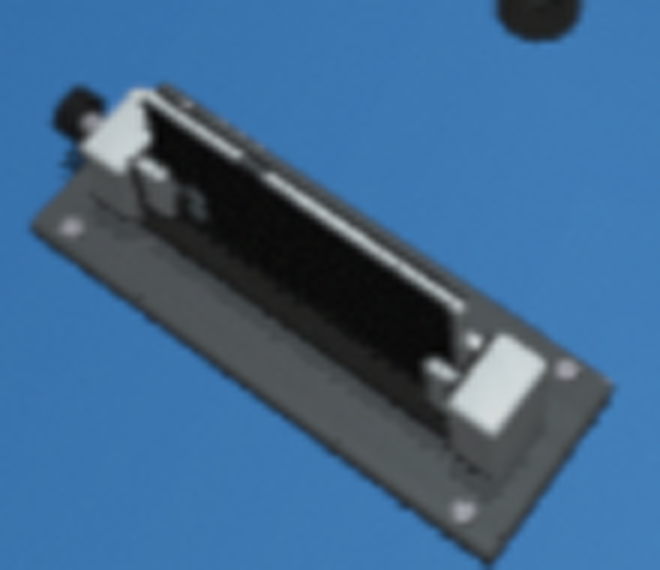

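The crops show the three far-side handles at about (145,80), (335,180) and (495,260). The phone edge runs from (148,92) to (460,305). Next I'll square the tool to the rail (about 15°) and move above it for a wrist view.

>>> step_arm([
  [[0,0,1],[0,0,-0.5],-1],
  [[0,0,0.06],[0.98,-0.575,-0.15],-1],
  [[0,0,0],[0.98,-0.575,-0.15],-1],
  [[0,0,0],[0.98,-0.575,-0.15],-1],
  [[0,0,0],[0.98,-0.575,-0.15],-1],
  [[0,0,0],[0.98,-0.575,-0.15],-1],
  [[0,0,0],[0.98,-0.575,-0.15],-1],
  [[0,0,0],[0.98,-0.575,-0.15],-1],
  [[0,0,0],[0.98,-0.575,-0.15],-1],
  [[0,0,0],[0.98,-0.575,-0.15],-1],
  [[0,0,0],[0.98,-0.575,-0.15],-1],
  [[0,0,0],[0.98,-0.575,0],-1],
], grip_force=20)

```text
time_s: 2.6
ee_pos: [0.513, -0.3053, 0.292]
eef_rot: [0.991, 0.131, 0.0, 0.0]
wrist_force: [0.1, 0.1, 0.4]
gripper_width: 1.003
```

```bash
python3 - <<'E'
from h import *
c=camera("wrist");print(bot.observe()["ee_pos"],bot.observe()["eef_rot"],-np.array(c["R"]).T@c["t"],np.array(c["R"])[2])
save(c,"w0.png",None,1.5)
E
```

```text
[ 0.51512192 -0.30243595  0.29165881] [ 9.91225949e-01  1.32168358e-01  1.41254246e-03 -8.04612663e-04] [ 0.58776633 -0.28650419  0.43492702] [-0.2915819  -0.07826862 -0.95333836]
```

View pics/w0.png

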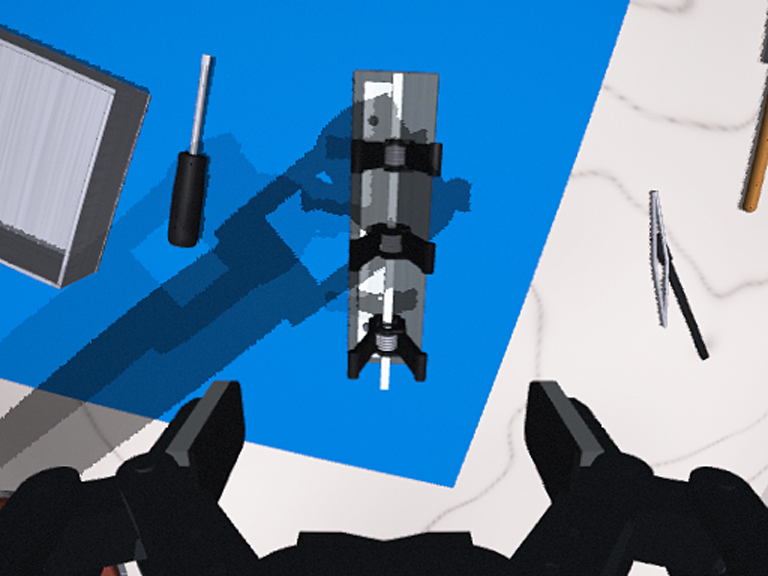

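The wrist view shows the rail vertical from (398,75) to (384,388). The handle tip pairs sit at rows of about 157, 257 and 366.

```bash
python3 - <<'E'
from h import *
c=camera("wrist");s=bot.observe()
q=lambda u,v,z: np.round(at(c,u/1.5,v/1.5,z),4)
a,b=q(398,73,.075),q(384,388,.075);d=a-b;print("rail",a,b,np.linalg.norm(d),np.degrees(np.arctan2(d[1],d[0])))
m=(a+b)/2;print(m)
for l,r,v in((348,442,157),(349,436,257),(348,427,366)):
    L,R=q(l,v,.131),q(r,v,.131);print(L,R,np.linalg.norm(L-R),(L+R)/2)
for u,v in((396,153),(391,243),(387,340)): print("hinge",q(u,v,.09))
x=s["eef_rot"];print(s["ee_pos"],2*np.degrees(np.arctan2(x[1],x[0])),s["time_s"])
E
```

```text
rail [ 0.6338 -0.2811  0.075 ] [ 0.4005 -0.3342  0.075 ] 0.23926658772172935 12.822309973690103
[ 0.51715 -0.30765  0.075  ]
[ 0.5734 -0.2653  0.131 ] [ 0.5881 -0.3197  0.131 ] 0.056351131310737664 [ 0.58075 -0.2925   0.131  ]
[ 0.5138 -0.2807  0.131 ] [ 0.5282 -0.3339  0.131 ] 0.05511442642357803 [ 0.521  -0.3073  0.131 ]
[ 0.4397 -0.2983  0.131 ] [ 0.4538 -0.3502  0.131 ] 0.053781223489243905 [ 0.44675 -0.32425  0.131  ]
hinge [ 0.5822 -0.2936  0.09  ]
hinge [ 0.5213 -0.3068  0.09  ]
hinge [ 0.4484 -0.3236  0.09  ]
[ 0.51373069 -0.30395041  0.29144723] 15.213734861461004 2.7
```

>>> step_arm([
  [[0,0,0.28],[0.21,0.15,0.9],-1],
  [[0,0,0],[0,0,1],-1],
  [[0,0,0],[0,0,1],-1],
  [[0,0,0],[0,0,1],-1],
  [[0,0,0],[0,0,1],-1],
  [[0,0,0],[0,0,0.9],-0.8],
  [[0,0,0],[0,0,0.6],-0.6],
  [[0,0,0],[0,0,0],-0.4],
])

```text
time_s: 3.7
ee_pos: [0.5182, -0.3084, 0.0976]
eef_rot: [0.994, 0.111, -0.001, -0.001]
wrist_force: [-0.7, 0.0, -0.4]
gripper_width: 0.7
```

>>> step_arm([
  [[0,0,0],[0,0,0],-0.2],
  [[0,0,0],[0,0,0],0],
  [[0,0,0],[0,0,0],0],
  [[0,0,0],[0,0,0],0],
])

```text
time_s: 4.2
ee_pos: [0.5213, -0.3104, 0.1036]
eef_rot: [0.994, 0.111, 0.002, 0.002]
wrist_force: [-1.1, 1.3, 7.8]
gripper_width: 0.506
```

```bash
python3 - <<'E'
from h import *
c=camera("wrist");s=bot.observe();print(s)
save(c,"w1.png",None,1.5)
E
```

```text
{'time_s': 4.25, 'joints': array([-6.59511497e-01,  1.16034634e-01,  1.76697604e+00, -2.19850775e-04,
        1.25225034e+00,  6.88512351e-01]), 'qvel': array([-1.38681192e-03, -8.36480584e-04, -2.03496131e-03,  9.84645530e-04,
        3.79647107e-04,  9.45576142e-05]), 'joint_efforts': array([-2.59254954e-02, -3.48341596e+01, -3.07164466e+01,  3.03259317e-02,
       -4.47163107e-01, -1.04098184e-03]), 'ee_pos': array([ 0.52130684, -0.31036536,  0.10362388]), 'eef_rot': array([0.99379419, 0.11118938, 0.00219798, 0.00228083]), 'wrist_force': array([-1.55926933,  1.59056175,  7.48491609]), 'wrist_torque': array([0.14155852, 0.28114314, 0.03036129]), 'gripper_width': 0.5038213089618109}
```

View pics/w1.png

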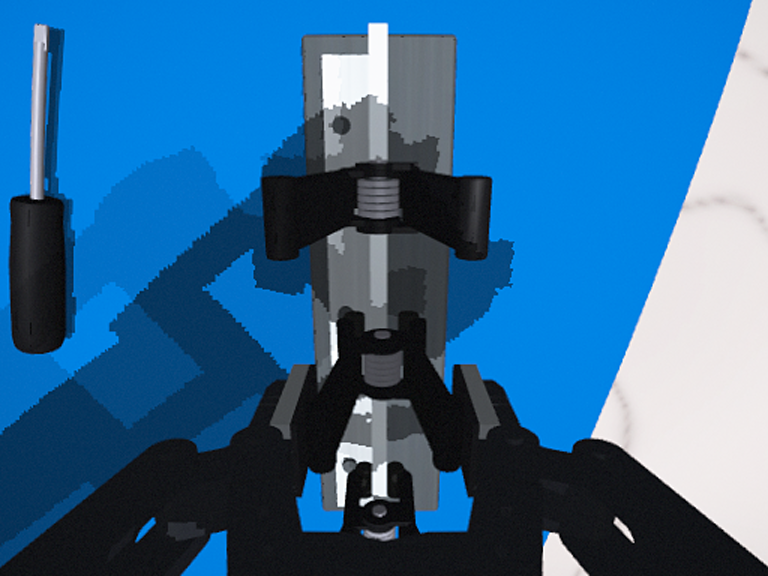

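The wrist view shows the middle clamp held between the pads with its handles squeezed and its neighbours clear. I'll read the opening error and forces, then squeeze to 32 mm.

>>> step_arm([
  [[0,0,0],[0,0,0],0.12],
  [[0,0,0],[0,0,0],0.25],
  [[0,0,0],[0,0,0],0.25],
  [[0,0,0],[0,0,0],0.25],
])

```text
time_s: 4.75
ee_pos: [0.5226, -0.312, 0.1062]
eef_rot: [0.994, 0.111, 0.004, 0.004]
wrist_force: [-1.3, -0.6, 14.3]
gripper_width: 0.381
```

```bash
cat > f.py <<'E'
from h import *
def rd(n=4):
    r=[]
    for _ in range(n): 
        camera("wrist");s=bot.observe();r.append(np.r_[s["ee_pos"],s["wrist_force"],s["wrist_torque"],s["gripper_width"]])
    r=np.array(r);print(s["time_s"],np.round(r.mean(0),4),"w sd",r[:,-1].std().round(4));return r.mean(0)
E
python3 -c "from f import *;rd()"
```

```text
4.95 [ 5.22600e-01 -3.12000e-01  1.06200e-01 -2.04430e+00 -6.62000e-01
  1.42087e+01 -8.14000e-02  3.15900e-01 -6.40000e-03  3.79400e-01] w sd 0.0021
```

>>> step_arm([
  [[0,0,0],[0,0,0],-0.2],
  [[0,0,0],[0,0,0],-0.6],
  [[0,0,0],[0,0,-1],-0.6],
  [[0,0,0],[0.06,0,-1],-0.6],
  [[0,0,0],[1,0,0],-0.6],
  [[0,0,0],[1,0,0],-0.6],
  [[0,0,0],[0,0,1],-0.6],
  [[0,0,0],[0,0,1],-0.6],
  [[0,0,0],[0,0,0],-0.4],
])

```text
time_s: 6.08
ee_pos: [0.5774, -0.2935, 0.0953]
eef_rot: [0.994, 0.111, -0.003, -0.002]
wrist_force: [0.3, -0.3, 0.7]
gripper_width: 0.698
```

>>> step_arm([
  [[0,0,0],[0,0,0],-0.2],
  [[0,0,0],[0,0,0],0],
  [[0,0,0],[0,0,0],0],
  [[0,0,0],[0,0,0],0],
])

```text
time_s: 6.58
ee_pos: [0.5811, -0.2961, 0.1022]
eef_rot: [0.994, 0.111, 0.002, 0.002]
wrist_force: [-0.2, 0.6, 6.3]
gripper_width: 0.506
```

>>> step_arm([
  [[0,0,0],[0,0,0],0.12],
  [[0,0,0],[0,0,0],0.25],
  [[0,0,0],[0,0,0],0.25],
  [[0,0,0],[0,0,0],0.25],
])

```text
time_s: 7.08
ee_pos: [0.5823, -0.2969, 0.105]
eef_rot: [0.994, 0.111, 0.003, 0.003]
wrist_force: [-1.6, 1.3, 13.6]
gripper_width: 0.38
```

```bash
python3 -c "from f import *;rd()"
```

```text
7.275 [ 5.82300e-01 -2.96900e-01  1.05000e-01 -1.13880e+00  1.05780e+00
  1.40534e+01  2.52200e-01  2.75400e-01  3.20000e-03  3.78900e-01] w sd 0.0015
```

>>> step_arm([
  [[0,0,0],[0,0,0],-0.2],
  [[0,0,0],[0,0,0],-0.6],
  [[0,0,0],[0,0,-1],-0.6],
  [[0,0,0],[0,0,-1],-0.6],
  [[0,0,0],[-0.92,0,0],-0.6],
  [[0,0,0],[-0.92,0,0],-0.6],
  [[0,0,0],[-0.92,0,0],-0.6],
  [[0,0,0],[-0.92,0,0],-0.6],
  [[0,0,0],[-0.9,0,0],-0.6],
  [[0,0,0],[0,0,1],-0.6],
  [[0,0,0],[0,0,1],-0.6],
  [[0,0,0],[0,0,0],-0.4],
])

```text
time_s: 8.78
ee_pos: [0.4434, -0.3236, 0.0958]
eef_rot: [0.994, 0.111, -0.002, -0.003]
wrist_force: [-0.6, 0.5, 0.0]
gripper_width: 0.695
```

>>> step_arm([
  [[0,0,0],[0,0,0],-0.2],
  [[0,0,0],[0,0,0],0],
  [[0,0,0],[0,0,0],0],
  [[0,0,0],[0,0,0],0],
])

```text
time_s: 9.28
ee_pos: [0.4467, -0.3265, 0.1015]
eef_rot: [0.994, 0.111, 0.001, 0.001]
wrist_force: [-0.2, -0.1, 6.0]
gripper_width: 0.5
```

>>> step_arm([
  [[0,0,0],[0,0,0],0.12],
  [[0,0,0],[0,0,0],0.25],
  [[0,0,0],[0,0,0],0.25],
  [[0,0,0],[0,0,0],0.25],
])

```text
time_s: 9.78
ee_pos: [0.4469, -0.3267, 0.1018]
eef_rot: [0.994, 0.111, 0.001, 0.002]
wrist_force: [0.5, -0.7, 6.8]
gripper_width: 0.375
```

```bash
python3 -c "from f import *;rd()"
```

```text
9.975 [ 0.4469 -0.3267  0.1018 -0.0953 -0.0454  6.4052 -0.0427  0.0405  0.0079
  0.3748] w sd 0.0024
```

Clamps 2 and 3 read alike: 0.35–0.5 mm of lag in the opening and about 14 N of friction reaction. Clamp 1, nearest the base, shows no lag and half the reaction, so its spring is the worn one. I'll now take clamp 3 (far x), correcting a 3 mm sideways offset.

>>> step_arm([
  [[0,0,0],[0,0,0],-0.2],
  [[0,0,0],[0,0,0],-0.6],
  [[0,0,0],[0,0,-1],-0.6],
  [[0,0,0],[0,-0.1,-1],-0.6],
  [[0,0,0],[0.92,0,0],-0.6],
  [[0,0,0],[0.92,0,0],-0.6],
  [[0,0,0],[0.92,0,0],-0.6],
  [[0,0,0],[0.92,0,0],-0.6],
  [[0,0,0],[0.9,0,0],-0.6],
  [[0,0,0],[0,0,1],-0.6],
  [[0,0,0],[0,0,1],-0.6],
  [[0,0,0],[0,0,0.1],-0.4],
])

```text
time_s: 11.48
ee_pos: [0.5769, -0.2908, 0.0927]
eef_rot: [0.994, 0.111, -0.003, -0.002]
wrist_force: [-1.4, 0.8, -0.0]
gripper_width: 0.701
```

>>> step_arm([
  [[0,0,0],[0,0,0],-0.2],
  [[0,0,0],[0,0,-0.08],0],
  [[0,0,0],[0,0,-0.08],0.12],
  [[0,0,0],[0,0,-0.05],0.25],
  [[0,0,0],[0,0,0],0.25],
  [[0,0,0],[0,0,0],0.25],
], grip_force=30)

```text
time_s: 12.22
ee_pos: [0.5789, -0.2922, 0.1026]
eef_rot: [0.994, 0.111, -0.0, -0.0]
wrist_force: [0.9, -0.1, -0.1]
gripper_width: 0.378
```

```bash
python3 -c "from f import *;rd(2)"
```

```text
12.325 [ 0.5788 -0.2921  0.1025  0.6193 -0.1878  0.0099 -0.0069 -0.0081  0.0407
  0.3782] w sd 0.0009
```

>>> step_arm([
  [[0,0,0],[0,0,-0.5],0.25],
  [[0,0,0],[0,0,-0.8],0.25],
  [[0,0,0],[0,0,-1],0.25],
  [[0,0,0.65],[0,0,-1],0.25],
  [[0,0,0.65],[0,0,-1],0.25],
  [[0,0,0.65],[0,0,-1],0.25],
  [[0,0,0.65],[0,0,-1],0.25],
  [[0,0,0.65],[0,0,0],0.25],
])

```text
time_s: 13.32
ee_pos: [0.5803, -0.293, 0.2974]
eef_rot: [0.993, -0.117, 0.004, 0.002]
wrist_force: [-0.2, 0.5, -0.3]
gripper_width: 0.38
```

>>> step_arm([
  [[0,0,0],[-0.43,-0.915,0],0.25],
  [[0,0,0],[-0.43,-0.915,0],0.25],
  [[0,0,0],[-0.43,-0.915,0],0.25],
  [[0,0,0],[-0.43,-0.915,0],0.25],
  [[0,0,0],[-0.43,-0.915,0],0.25],
  [[0,0,0],[-0.43,-0.915,0],0.25],
  [[0,0,0],[-0.43,-0.915,0],0.25],
  [[0,0,0],[-0.43,-0.915,0],0.25],
  [[0,0,0],[-0.43,-0.915,0],0.25],
  [[0,0,0],[-0.43,-0.915,0],0.25],
])

```text
time_s: 14.58
ee_pos: [0.516, 0.0055, 0.293]
eef_rot: [0.993, -0.115, 0.001, -0.0]
wrist_force: [0.3, 0.8, -0.3]
gripper_width: 0.376
```

>>> step_arm([
  [[0,0,0],[-0.43,-0.915,0],0.25],
  [[0,0,0],[-0.43,-0.915,0],0.25],
  [[0,0,0],[-0.43,-0.915,0],0.25],
  [[0,0,0],[-0.43,-0.915,0],0.25],
  [[0,0,0],[-0.43,-0.915,0],0.25],
  [[0,0,0],[-0.43,-0.915,0],0.25],
  [[0,0,0],[-0.43,-0.915,0],0.25],
  [[0,0,0],[-0.43,-0.915,0],0.25],
  [[0,0,0],[-0.43,-0.915,0],0.25],
  [[0,0,0],[-0.43,-0.915,0],0.25],
  [[0,0,0],[0,0,0],0.25],
])

```text
time_s: 15.95
ee_pos: [0.4531, 0.3027, 0.2927]
eef_rot: [0.993, -0.114, 0.0, -0.0]
wrist_force: [0.6, -1.2, 0.1]
gripper_width: 0.377
```

```bash
python3 - <<'E'
from f import *
rd(2)
c=camera("wrist");print(bot.observe()["eef_rot"])
save(c,"w2.png",None,1.5)
np.savez("w2.npz",**{k:c[k] for k in("K","k1","R","t")})
E
```

```text
16.05 [ 0.4535  0.3015  0.2925  0.2499 -0.0027 -0.585   0.0111 -0.0119 -0.0112
  0.3789] w sd 0.0024
[ 9.93313496e-01 -1.15447521e-01  4.09472994e-04 -3.21782619e-05]
```

View pics/w2.png

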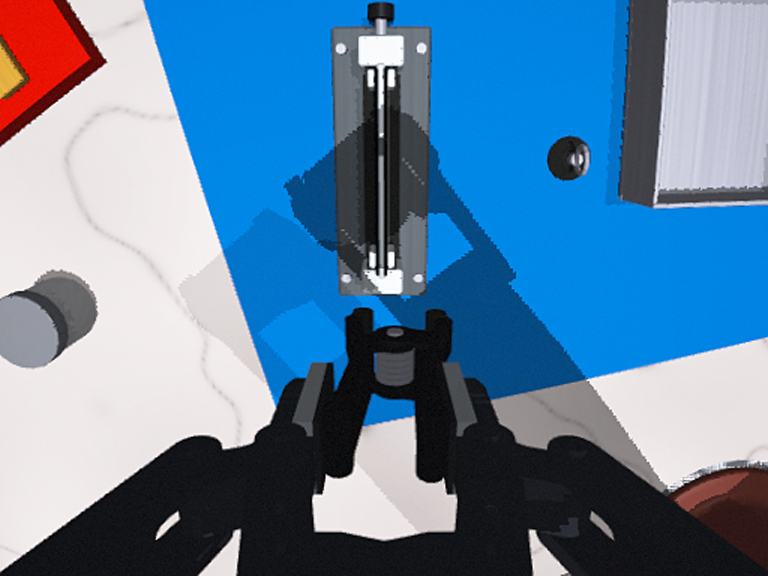

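The wrist view shows the phone edge from (380,70) to (381,275). The held clamp's handles centre on column 387, its pin on 395 and its jaw tips on 405, so it is rolled slightly in the grip. I'll quantify that.

```bash
python3 - <<'E'
from h import *
c=dict(np.load("w2.npz"));c["k1"]=float(c["k1"]);print(c["K"])
q=lambda u,v,z: at(c,u/1.5,v/1.5,z)
a,b=q(380.5,67,.09),q(381,273,.09);d=a-b;print("phone",a,b,(a+b)/2,np.linalg.norm(d),np.degrees(np.arctan2(d[1],d[0])))
T=np.array([.4535,.3015,.2925]);yaw=-2*np.arctan2(.11545,.9933);print(np.degrees(yaw))
X=np.array([np.cos(yaw),np.sin(yaw)]);Y=np.array([np.sin(yaw),-np.cos(yaw)])
for n,u,v,h in(("hL",340,470,.0285),("hR",433,470,.0285),("pin",395,332,-.018),("jL",360,318,-.058),("jR",438,318,-.058),("padL",315,400,.0),("padR",457,400,0)):
    p=q(u,v,T[2]+h)[:2]-T[:2];print(n,p@X,p@Y)
p=((a+b)/2)[:2]-T[:2];print("phone mid rel tool",p@X,p@Y)
E
```

```text
[[328.13142656   0.         256.0214397 ]
 [  0.         328.13142656 194.42792363]
 [  0.           0.           1.        ]]
phone [0.57284214 0.27439135 0.09      ] [0.43693283 0.30641451 0.09      ] [0.50488749 0.29040293 0.09      ] 0.13963102914466702 -13.25829465911721
-13.259337923062446
hL -0.010491146484813044 -0.010820637825601314
hR -0.010498526182585267 0.015119106906274401
pin 0.012051955172563548 0.005292053798151045
jL 0.0022505827472636543 -0.009087112305428406
jR 0.0022301757080181684 0.02490749800807423
padL -0.004754639677973068 -0.021293661086232183
padR -0.004767690059671687 0.025459067562901297
phone mid rel tool 0.052562808038653486 -0.0009849382573988161
```

The clamp is rolled about 4°: jaws +6 mm relative to the pads. I'll roll the tool to make it upright, move over the far end of the phone at mid +45 mm, and stop with the jaw tips just above the edge to check.

>>> step_arm([
  [[0,0,0],[0.8,-0.1,0.6],0.25],
  [[0,0,0],[0.85,0,1],0.25],
  [[0,0,0],[0.8,0,1],0.25],
  [[0,0,0],[0.8,0,1],0.25],
  [[0.45,0,0],[0,0,0.95],0.25],
  [[0,0,0],[0,0,0],0.25],
  [[0,0,0],[0,0,0],0.25],
])

```text
time_s: 16.98
ee_pos: [0.5499, 0.2816, 0.1567]
eef_rot: [0.993, -0.116, 0.005, -0.031]
wrist_force: [-0.0, 0.0, -0.1]
gripper_width: 0.38
```

```bash
python3 - <<'E'
from f import *
rd(2)
c=camera("wrist");s=camera("side")
save(c,"w3.png",(170,60,370,384),1.8)
a=cv2.resize(c["color"][90:340,170:350],None,fx=2.3,fy=2.3,interpolation=2)
X=proj(s,np.array([.548,.28,.13])).astype(int);print(X)
b=s["color"][X[1]-60:X[1]+60,X[0]-45:X[0]+45];b=cv2.resize(b,None,fx=a.shape[0]/120,fy=a.shape[0]/120,interpolation=2)[:a.shape[0]]
cv2.imwrite("pics/w3.png",np.hstack([a,b[:a.shape[0]]])[:,:,::-1]);print(a.shape,b.shape)
np.savez("w3.npz",**{k:c[k] for k in("K","k1","R","t")})
E
```

```text
17.075 [ 0.5502  0.2822  0.1575  0.3813  0.0632 -0.5613 -0.0141  0.0127 -0.014
  0.3795] w sd 0.0012
[196 270]
(575, 414, 3) (575, 431, 3)
```

View pics/w3.png

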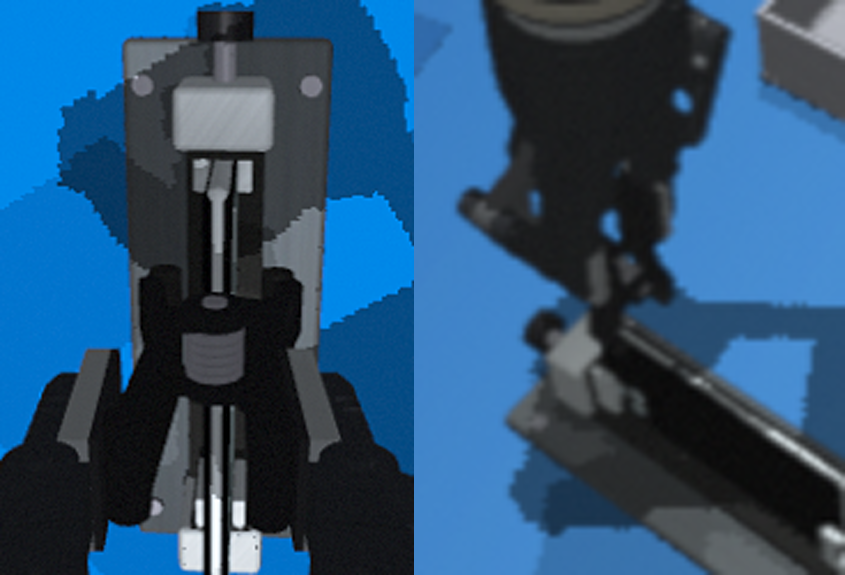

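The jaws (inner 182–268) straddle the phone edge (column 219), about 1 mm off, and the side view shows the clamp upright over the far end. I'll lower it.

>>> step_arm([
  [[0,0,0],[0,0,0.3],0.25],
  [[0,0,0],[0,0.02,0.3],0.25],
  [[0,0,0],[0,0.02,0.3],0.25],
  [[0,0,0],[0,0.02,0.25],0.25],
  [[0,0,0],[0,0,0],0.25],
  [[0,0,0],[0,0,0],0.25],
])

```text
time_s: 17.92
ee_pos: [0.5494, 0.2823, 0.1208]
eef_rot: [0.993, -0.115, 0.004, -0.031]
wrist_force: [0.6, 0.1, 0.5]
gripper_width: 0.383
```

>>> step_arm([
  [[0,0,0],[0,0,0.08],0.25],
  [[0,0,0],[0,0,0.08],0.25],
  [[0,0,0],[0,0,0],0.25],
])

```text
time_s: 18.3
ee_pos: [0.5491, 0.2825, 0.1155]
eef_rot: [0.993, -0.115, 0.003, -0.031]
wrist_force: [0.4, -0.3, -0.1]
gripper_width: 0.381
```

>>> step_arm([
  [[0,0,0],[0,0,0.07],0.25],
  [[0,0,0],[0,0,0],0.25],
])

```text
time_s: 18.55
ee_pos: [0.5496, 0.2827, 0.1145]
eef_rot: [0.993, -0.115, 0.004, -0.031]
wrist_force: [-1.5, -2.1, 3.7]
gripper_width: 0.378
```

>>> step_arm([
  [[0,0,0],[0,0,0.07],0.25],
  [[0,0,0],[0,0,0],0.25],
])

```text
time_s: 18.8
ee_pos: [0.5499, 0.2828, 0.1144]
eef_rot: [0.993, -0.115, 0.004, -0.031]
wrist_force: [-6.2, -2.1, 12.4]
gripper_width: 0.381
```

Contact: 12 N on the edge, so the clamp is seated. I'll open gradually, following the pads' backward swing so the clamp doesn't ride up.

>>> step_arm([
  [[0,0,0],[0,0,-0.02],0.15],
  [[0,0,0],[0,0,0.05],0.02],
  [[0,0,0],[0,0,0.05],-0.1],
  [[0,0,0],[0,0,0.03],-0.22],
])

```text
time_s: 19.3
ee_pos: [0.549, 0.2829, 0.1075]
eef_rot: [0.993, -0.115, 0.003, -0.031]
wrist_force: [0.7, -0.2, 0.3]
gripper_width: 0.607
```

>>> step_arm([
  [[0,0,0],[0,0,0],-0.4],
  [[0,0,0],[0,0,0],-0.65],
  [[0,0,0],[0,0,0],-0.65],
])

```text
time_s: 19.68
ee_pos: [0.5492, 0.283, 0.108]
eef_rot: [0.993, -0.115, 0.003, -0.031]
wrist_force: [0.5, 0.0, -0.2]
gripper_width: 0.826
```

```bash
python3 - <<'E'
from f import *
r=rd(2)
c=camera("wrist")
save(c,"w4.png",(150,60,370,384),1.8)
np.savez("w4.npz",**{k:c[k] for k in("K","k1","R","t")})
E
```

```text
19.775 [ 0.5493  0.283   0.1082 -0.1798  0.7541 -0.0907 -0.0477  0.0037 -0.0137
  0.824 ] w sd 0.0005
```

View pics/w4.png

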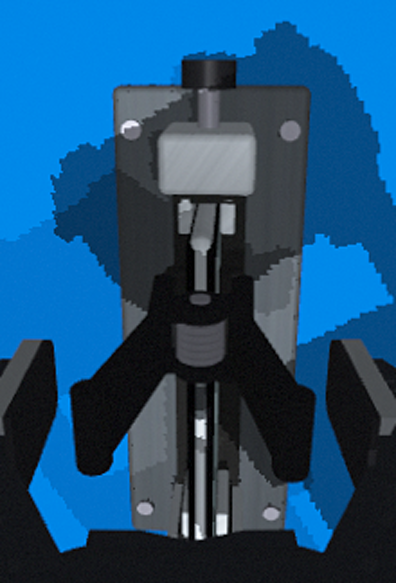

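The far clamp is clipped squarely astride the phone edge (pin at (200,300), handles symmetric), and the pads are clear. Next I'll go back for clamp 2.

>>> step_arm([
  [[0,0,0],[0,-0.03,-0.5],-0.65],
  [[0,0,0],[0,-0.06,-1],-0.65],
  [[0,0,0],[0,-0.06,-1],-0.65],
  [[-0.45,0,0],[0,0,-1],-0.65],
  [[0,0,-0.82],[0,0,-1],-0.65],
  [[0,0,-0.82],[0,0,-1],-0.65],
  [[0,0,-0.82],[0,0,-0.5],-0.65],
  [[0,0,-0.82],[0,0,0],-0.65],
])

```text
time_s: 20.82
ee_pos: [0.5499, 0.2813, 0.2924]
eef_rot: [0.993, 0.115, 0.003, -0.001]
wrist_force: [0.1, 0.7, -0.1]
gripper_width: 0.826
```

>>> step_arm([
  [[0,0,0],[-0.27,0.95,0],-0.65],
  [[0,0,0],[-0.27,0.95,0],-0.65],
  [[0,0,0],[-0.27,0.95,0],-0.65],
  [[0,0,0],[-0.27,0.95,0],-0.65],
  [[0,0,0],[-0.27,0.95,0],-0.65],
  [[0,0,0],[-0.27,0.95,0],-0.65],
  [[0,0,0],[-0.27,0.95,0],-0.65],
  [[0,0,0],[-0.27,0.95,0],-0.65],
  [[0,0,0],[-0.27,0.95,0],-0.65],
  [[0,0,0],[-0.27,0.95,0],-0.65],
])

```text
time_s: 22.08
ee_pos: [0.5341, -0.0159, 0.2899]
eef_rot: [0.994, 0.113, 0.001, 0.0]
wrist_force: [0.2, -0.4, -0.3]
gripper_width: 0.82
```

>>> step_arm([
  [[0,0,0],[-0.27,0.95,0.3],-0.65],
  [[0,0,0],[-0.27,0.95,0.4],-0.65],
  [[0,0,0],[-0.27,0.95,0.4],-0.65],
  [[0,0,0],[-0.27,0.95,0.4],-0.65],
  [[0,0,0],[-0.27,0.95,0.4],-0.65],
  [[0,0,0],[-0.27,0.95,0.3],-0.65],
  [[0,0,0],[-0.27,0.95,0.3],-0.65],
  [[0,0,0],[-0.27,0.95,0.3],-0.65],
  [[0,0,0],[-0.27,0.95,0.2],-0.65],
  [[0,0,0],[-0.27,0.95,0.2],-0.65],
  [[0,0,0],[0,0,0],-0.65],
])

```text
time_s: 23.45
ee_pos: [0.519, -0.3124, 0.1929]
eef_rot: [0.994, 0.112, 0.0, 0.0]
wrist_force: [-0.4, 0.2, 0.5]
gripper_width: 0.827
```

```bash
python3 - <<'E'
from f import *
rd(6);x=bot.observe()["eef_rot"];print(x,2*np.degrees(np.arctan2(x[1],x[0])))
E
```

```text
23.75 [ 0.5195 -0.3105  0.1932 -0.1341  0.3643 -0.0833  0.009   0.0198 -0.0121
  0.826 ] w sd 0.0017
[9.93509559e-01 1.13748060e-01 3.09624837e-04 1.99384954e-04] 13.062841617281943
```

>>> step_arm([
  [[0,0,0],[0.03,0,1],-0.65],
  [[0,0,0],[0,0,1],-0.65],
  [[0,0,0],[0,0,0.8],-0.65],
  [[0,0,0],[0,0,0.43],-0.5],
  [[0,0,0],[0,0,0],-0.4],
  [[0,0,0],[0,0,0],-0.2],
  [[0,0,0],[0,0,-0.08],0],
  [[0,0,0],[0,0,-0.08],0.12],
  [[0,0,0],[0,0,-0.05],0.25],
  [[0,0,0],[0,0,0],0.25],
  [[0,0,0],[0,0,0],0.25],
])

```text
time_s: 25.12
ee_pos: [0.5201, -0.3106, 0.1017]
eef_rot: [0.994, 0.113, -0.0, -0.0]
wrist_force: [-0.6, -0.4, -1.1]
gripper_width: 0.376
```

```bash
python3 -c "from f import *;rd(3)"
```

```text
25.275 [ 0.5201 -0.3106  0.1017  0.1482 -0.3821 -0.6527 -0.0068  0.0187  0.0229
  0.3811] w sd 0.001
```

>>> step_arm([
  [[0,0,0],[0,0,-0.5],0.25],
  [[0,0,0],[0,0,-0.8],0.25],
  [[0,0,0],[0,0,-1],0.25],
  [[0,0,0.82],[0,0,-1],0.25],
  [[0,0,0.82],[0,0,-1],0.25],
  [[0,0,0.82],[0,0,-1],0.25],
  [[0,0,0.82],[0,0,-0.5],0.25],
  [[0,0,0],[-0.33,-0.97,0],0.25],
  [[0,0,0],[-0.33,-0.97,0],0.25],
  [[0,0,0],[-0.33,-0.97,0],0.25],
  [[0,0,0],[-0.33,-0.97,0],0.25],
  [[0,0,0],[-0.33,-0.97,0],0.25],
])

```text
time_s: 26.78
ee_pos: [0.5052, -0.1568, 0.2771]
eef_rot: [0.993, -0.115, 0.001, 0.0]
wrist_force: [0.8, -0.2, -0.7]
gripper_width: 0.377
```

>>> step_arm([
  [[0,0,0],[-0.33,-0.97,0],0.25],
  [[0,0,0],[-0.33,-0.97,0],0.25],
  [[0,0,0],[-0.33,-0.97,0],0.25],
  [[0,0,0],[-0.33,-0.97,0],0.25],
  [[0,0,0],[-0.33,-0.97,0],0.25],
  [[0,0,0],[-0.33,-0.97,0],0.25],
  [[0,0,0],[-0.33,-0.97,0],0.25],
  [[0,0,0],[-0.33,-0.97,0],0.25],
  [[0,0,0],[-0.33,-0.97,0],0.25],
  [[0,0,0],[-0.33,-0.97,0],0.25],
  [[0,0,0],[-0.33,-0.97,0],0.25],
  [[0,0,0],[-0.33,-0.97,0],0.25],
])

```text
time_s: 28.28
ee_pos: [0.4695, 0.2105, 0.2771]
eef_rot: [0.993, -0.115, 0.001, -0.0]
wrist_force: [0.1, 1.0, -0.4]
gripper_width: 0.377
```

>>> step_arm([
  [[0,0,0],[-0.33,-0.97,0],0.25],
  [[0,0,0],[-0.33,-0.97,0],0.25],
  [[0,0,0],[-0.33,-0.97,0],0.25],
  [[0,0,0],[0,0,0.9],0.25],
  [[0,0,0],[0,0,0.9],0.25],
  [[0,0,0],[0,0,0.9],0.25],
  [[0,0,0],[0,0,0.8],0.25],
  [[0,0,0],[0,0,0],0.25],
  [[0,0,0],[0,0,0],0.25],
])

```text
time_s: 29.4
ee_pos: [0.4614, 0.3016, 0.1726]
eef_rot: [0.993, -0.115, 0.001, -0.001]
wrist_force: [0.2, -0.1, 0.9]
gripper_width: 0.383
```

```bash
python3 - <<'E'
from f import *
rd(3);x=bot.observe()["eef_rot"];print(x)
c=camera("wrist")
save(c,"w5.png",(150,60,370,384),1.8)
E
```

```text
29.55 [ 0.4617  0.3017  0.1728  0.0192  0.4442 -0.167  -0.0027  0.0302  0.0092
  0.3792] w sd 0.0009
[ 9.93330598e-01 -1.15291463e-01  1.24958918e-03 -8.00615895e-04]
```

View pics/w5.png

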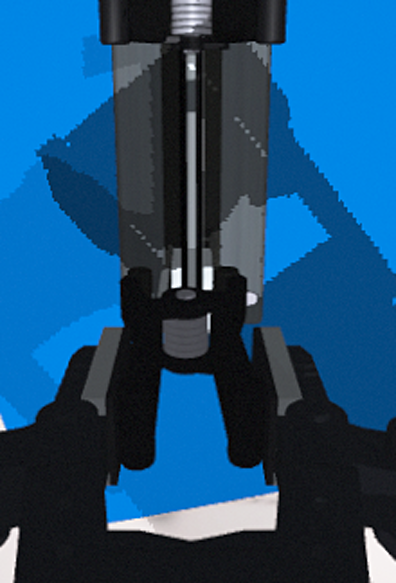

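The held clamp is rolled about −1.8° (handles at 192, jaws at 182) and the phone edge is at column 191. I'll correct the roll and a small shift, then lower.

>>> step_arm([
  [[-0.22,0,0],[0,0.03,0],0.25],
  [[0,0,0],[0,-0.01,0.4],0.25],
  [[0,0,0],[0,-0.01,0.4],0.25],
  [[0,0,0],[0,-0.01,0.35],0.25],
  [[0,0,0],[0,-0.01,0.3],0.25],
  [[0,0,0],[0,-0.01,0.3],0.25],
  [[0,0,0],[0,0,0.1],0.25],
  [[0,0,0],[0,0,0],0.25],
])

```text
time_s: 30.6
ee_pos: [0.4611, 0.3002, 0.1165]
eef_rot: [0.993, -0.115, -0.001, 0.015]
wrist_force: [-1.0, -1.7, 4.6]
gripper_width: 0.373
```

>>> step_arm([
  [[0,0,0],[0,0,0.07],0.25],
  [[0,0,0],[0,0,0],0.25],
])

```text
time_s: 30.85
ee_pos: [0.4621, 0.3007, 0.1162]
eef_rot: [0.993, -0.115, -0.0, 0.014]
wrist_force: [-1.9, -1.1, 10.7]
gripper_width: 0.376
```

>>> step_arm([
  [[0,0,0],[0,0,0.07],0.25],
  [[0,0,0],[0,0,0],0.25],
])

```text
time_s: 31.1
ee_pos: [0.4631, 0.3013, 0.1154]
eef_rot: [0.993, -0.115, 0.001, 0.013]
wrist_force: [-1.6, -1.2, 14.2]
gripper_width: 0.378
```

>>> step_arm([
  [[0,0,0],[0,0,-0.04],0.15],
  [[0,0,0],[0,0,0.05],0.02],
  [[0,0,0],[0,0,0.05],-0.1],
  [[0,0,0],[0,0,0.03],-0.22],
  [[0,0,0],[0,0,0],-0.4],
  [[0,0,0],[0,0,0],-0.65],
  [[0,0,0],[0,0,0],-0.65],
])

```text
time_s: 31.98
ee_pos: [0.4602, 0.2997, 0.1079]
eef_rot: [0.993, -0.115, -0.002, 0.016]
wrist_force: [-0.2, -0.3, -0.1]
gripper_width: 0.825
```

>>> step_arm([
  [[0,0,0],[0,0.02,-0.5],-0.65],
  [[0,0,0],[0,0.03,-1],-0.65],
  [[0,0,0],[0,0.03,-1],-0.65],
  [[0.22,0,0],[0,0,-1],-0.65],
  [[0,0,0],[0,0,-1],-0.65],
  [[0,0,0],[0,0,-1],-0.65],
  [[0,0,-0.82],[0,0,-0.5],-0.65],
  [[0,0,-0.82],[0,0,0],-0.65],
  [[0,0,-0.82],[0,0,0],-0.65],
  [[0,0,-0.82],[0,0,0],-0.65],
  [[0,0,0],[0,0,0],-0.65],
])

```text
time_s: 33.35
ee_pos: [0.4607, 0.3006, 0.2895]
eef_rot: [0.994, 0.112, 0.001, -0.0]
wrist_force: [-0.1, -0.1, 0.5]
gripper_width: 0.828
```

```bash
python3 - <<'E'
from f import *
rd(3);x=bot.observe()["eef_rot"];print(2*np.degrees(np.arctan2(x[1],x[0])))
a=camera("scene");b=camera("side")
X=np.array([.505,.29,.1])
o=[]
for c in(a,b):
    u,v=proj(c,X).astype(int);im=c["color"][v-50:v+50,u-50:u+50];print(u,v)
    im=im.copy();o.append(cv2.resize(im,(400,400),interpolation=cv2.INTER_CUBIC))
cv2.imwrite("pics/m.png",np.hstack(o)[:,:,::-1])
E
```

```text
33.5 [ 0.4607  0.3007  0.2891 -0.3712 -0.0697  0.6026 -0.031   0.0054 -0.0184
  0.8257] w sd 0.0012
12.914140819146793
308 122
213 288
```

View pics/m.png

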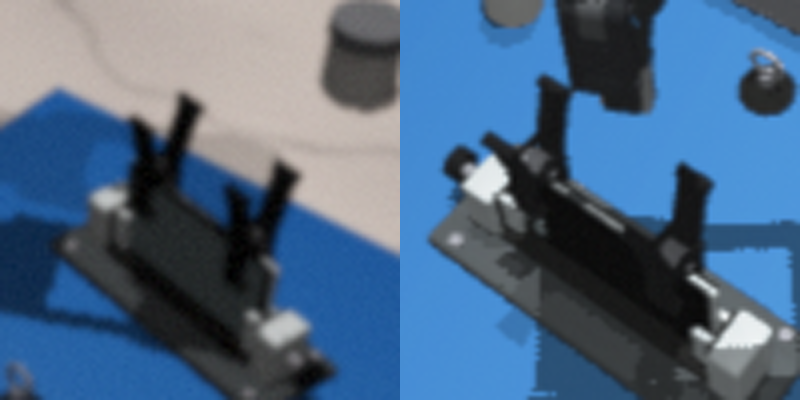

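Both clamps stand upright and square astride the phone edge, one towards each end. Now clamp 1, the worn one.

>>> step_arm([
  [[0,0,0],[-0.25,0.96,0],-0.65],
  [[0,0,0],[-0.25,0.96,0],-0.65],
  [[0,0,0],[-0.25,0.96,0],-0.65],
  [[0,0,0],[-0.25,0.96,0],-0.65],
  [[0,0,0],[-0.25,0.96,0],-0.65],
  [[0,0,0],[-0.25,0.96,0],-0.65],
  [[0,0,0],[-0.25,0.96,0],-0.65],
  [[0,0,0],[-0.25,0.96,0],-0.65],
  [[0,0,0],[-0.25,0.96,0],-0.65],
  [[0,0,0],[-0.25,0.96,0],-0.65],
  [[0,0,0],[-0.25,0.96,0],-0.65],
])

```text
time_s: 34.98
ee_pos: [0.4514, -0.0274, 0.2885]
eef_rot: [0.994, 0.113, 0.0, -0.0]
wrist_force: [0.4, 0.3, -0.9]
gripper_width: 0.826
```

>>> step_arm([
  [[0,0,0],[-0.24,0.97,0.3],-0.65],
  [[0,0,0],[-0.24,0.97,0.4],-0.65],
  [[0,0,0],[-0.24,0.97,0.4],-0.65],
  [[0,0,0],[-0.24,0.97,0.4],-0.65],
  [[0,0,0],[-0.24,0.97,0.4],-0.65],
  [[0,0,0],[-0.24,0.97,0.3],-0.65],
  [[0,0,0],[-0.24,0.97,0.3],-0.65],
  [[0,0,0],[-0.24,0.97,0.3],-0.65],
  [[0,0,0],[-0.24,0.97,0.2],-0.65],
  [[0,0,0],[-0.24,0.97,0.2],-0.65],
  [[0,0,0],[0,0,0],-0.65],
])

```text
time_s: 36.35
ee_pos: [0.4463, -0.3274, 0.1917]
eef_rot: [0.994, 0.112, -0.0, -0.001]
wrist_force: [0.2, 0.4, -0.2]
gripper_width: 0.828
```

```bash
python3 -c "from f import *;rd(6)"
```

```text
36.65 [ 0.4469 -0.3258  0.1925 -0.0579 -0.0229  0.0622  0.0057 -0.0048 -0.0108
  0.8256] w sd 0.0018
```

>>> step_arm([
  [[0,0,0],[0,0,1],-0.65],
  [[0,0,0],[0,0,1],-0.65],
  [[0,0,0],[0,0,0.8],-0.65],
  [[0,0,0],[0,0,0.42],-0.5],
  [[0,0,0],[0,0,0],-0.4],
  [[0,0,0],[0,0,0],-0.2],
  [[0,0,0],[0,0,-0.08],0],
  [[0,0,0],[0,0,-0.08],0.12],
  [[0,0,0],[0,0,-0.05],0.25],
  [[0,0,0],[0,0,0],0.25],
  [[0,0,0],[0,0,0],0.25],
])

```text
time_s: 38.02
ee_pos: [0.4467, -0.3262, 0.102]
eef_rot: [0.994, 0.113, -0.0, -0.0]
wrist_force: [-0.2, 0.2, 0.3]
gripper_width: 0.373
```

```bash
python3 -c "from f import *;rd(4)"
```

```text
38.225 [ 0.4467 -0.3262  0.1019 -0.1666 -0.0557 -0.6319  0.0059  0.0031  0.0032
  0.3766] w sd 0.0019
```

>>> step_arm([
  [[0,0,0],[0,0,-0.4],0.25],
  [[0,0,0],[0,0,-0.7],0.25],
  [[0,0,0],[0,0,-1],0.25],
  [[0,0,0],[0,0,-1],0.25],
  [[0,0,0],[0,0,-0.9],0.25],
  [[0,0,0],[0,0,0],0.25],
])

```text
time_s: 38.98
ee_pos: [0.4481, -0.3275, 0.2259]
eef_rot: [0.994, 0.113, 0.002, 0.003]
wrist_force: [0.8, -0.7, -1.5]
gripper_width: 0.373
```

>>> step_arm([
  [[0,0,0],[0.4,-0.94,0],0.25],
  [[0,0,0],[0.4,-0.94,0],0.25],
  [[0,0,0],[0.4,-0.94,0],0.25],
  [[0,0,0],[0.4,-0.94,0],0.25],
  [[0,0,0],[0.4,-0.94,0],0.25],
  [[0,0,0],[0.4,-0.94,0],0.25],
  [[0,0,0],[0.4,-0.94,0],0.25],
  [[0,0,0],[0.4,-0.94,0],0.25],
  [[0,0,0],[0.4,-0.94,0],0.25],
  [[0,0,0],[0.4,-0.94,0],0.25],
  [[0,0,0],[0.4,-0.94,0],0.25],
  [[0,0,0],[0,0,0],0.25],
])

```text
time_s: 40.48
ee_pos: [0.505, 0.0072, 0.2206]
eef_rot: [0.993, 0.115, -0.001, -0.0]
wrist_force: [0.1, -0.2, 0.1]
gripper_width: 0.375
```

```bash
python3 - <<'E'
from f import *
rd(3)
c=camera("wrist")
save(c,"w6.png",None,1.5)
E
```

```text
40.625 [ 0.5051  0.0057  0.221  -0.1973 -0.295  -0.7145 -0.0307  0.0268  0.0042
  0.3749] w sd 0.002
```

View pics/w6.png

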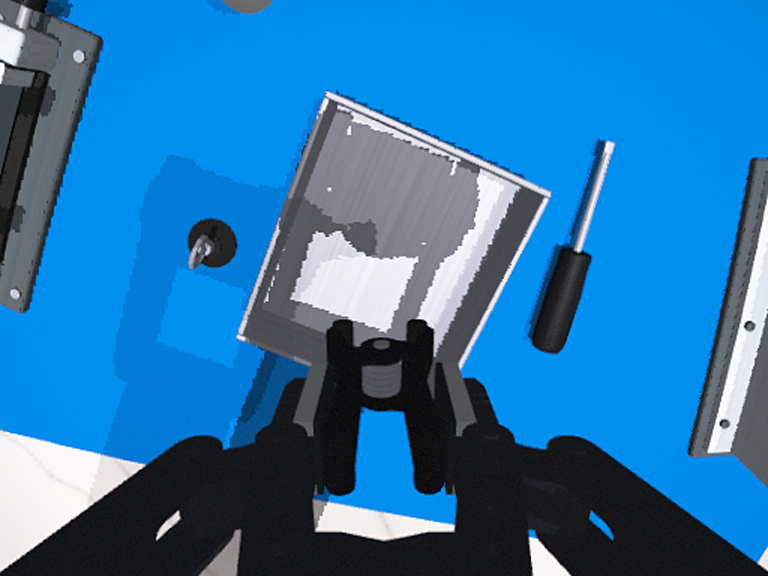

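The wrist view shows the tin rim corners at (330,93), (549,193) and (240,338), with the clamp held and upright. I'll compute the tin's centre.

```bash
python3 - <<'E'
from h import *
c=camera("wrist")
q=lambda u,v: np.round(at(c,u/1.5,v/1.5,.06),4)
p=[q(330,93),q(549,193),q(240,338)];print(p,np.linalg.norm(p[0]-p[1]),np.linalg.norm(p[0]-p[2]),(p[1]+p[2])/2)
d=p[0]-p[2];print(np.degrees(np.arctan2(d[1],d[0])))
E
```

```text
[array([0.5978, 0.0573, 0.06  ]), array([ 0.5714, -0.0854,  0.06  ]), array([0.4329, 0.087 , 0.06  ])] 0.14512150081914119 0.16755327510973933 [0.50215 0.0008  0.06   ]
-10.21003156759821
```

>>> step_arm([
  [[0,0,0.97],[-0.1,0.17,0],0.25],
  [[0,0,0.97],[0,0,0.5],0.25],
  [[0,0,0.97],[0,0,0.8],0.25],
  [[0,0,0],[0,0,0.9],0.25],
  [[0,0,0],[0,0,0.9],0.25],
  [[0,0,0],[0,0,0.8],0.25],
  [[0,0,0],[0,0,0.5],0.25],
  [[0,0,0],[0,0,0.2],0.25],
  [[0,0,0],[0,0,0],0.25],
])

```text
time_s: 41.85
ee_pos: [0.5041, -0.0002, 0.0843]
eef_rot: [0.996, -0.09, 0.0, 0.0]
wrist_force: [-0.9, -0.9, 0.0]
gripper_width: 0.375
```

>>> step_arm([
  [[0,0,0],[0,0,0],0],
  [[0,0,0],[0,0,0],-0.3],
  [[0,0,0],[0,0,0],-0.6],
  [[0,0,0],[0,0,0],-0.7],
  [[0,0,0],[0,0,0],-0.7],
  [[0,0,0],[0,0,-0.5],-0.7],
  [[0,0,0],[0,0,-1],-0.7],
  [[0,0,0],[0,0,-1],-0.7],
  [[0,0,0],[0,0,-1],-0.7],
  [[0,0,0],[0,0,-1],-0.7],
  [[0,0,0],[0,0,-1],-0.7],
  [[0,0,0],[0,0,0],-0.7],
])

```text
time_s: 43.35
ee_pos: [0.5056, -0.0002, 0.2534]
eef_rot: [0.996, -0.09, 0.004, 0.0]
wrist_force: [0.8, 0.8, -0.5]
gripper_width: 0.846
```

```bash
python3 - <<'E'
from f import *
rd(2)
c=camera("scene");d=camera("side");w=camera("wrist")
a=c["color"][80:330,60:360];b=d["color"][100:350,160:340];e=cv2.resize(w["color"],(333,250))
cv2.imwrite("pics/fin.png",np.hstack([cv2.resize(x,None,fx=1.0,fy=1.0) for x in(a,b,e)])[:,:,::-1] if 0 else np.vstack([np.hstack([a,b]),np.hstack([e,np.zeros((250,147,3),np.uint8)])])[:,:,::-1])
E
```

```text
43.45 [ 0.5042  0.      0.2502  0.1379 -0.1785 -0.142  -0.0263  0.0047 -0.0084
  0.8486] w sd 0.0011
```

```bash
python3 - <<'E'
from h import *
for n in("wrist","scene","side"):
    c=camera(n)
    for t in["clamp_a_grip","clamp_a_seat","suction","alcohol","driver"]:
        for r in finder.recognise(n,t)[:3]:
            x,y,w,h=r["rect"];print(n,t,np.round(r["rect"]),round(r["confidence"],2),np.round(at(c,x+w/2,y+h/2,.02 if "clamp" in t and n=="wrist" else .1 if "clamp" in t else 0.),3))
    if n!="wrist":
        for q in((.5489,.2803,.106),(.4611,.3010,.106),(.504,0,.02),(.5205,-.307,.106),(.4475,-.324,.106)):
            u,v=proj(c,np.array(q)).astype(int);p=c["color"][v-4:v+5,u-4:u+5].reshape(-1,3);print(q,(u,v),p.mean(0).round(),"dark frac",(p.max(1)<60).mean().round(2))
c=camera("wrist");im=c["color"]
pt=[proj(c,np.array([.502,.001,.004])+np.array([np.cos(-.18)*a-np.sin(-.18)*b,np.sin(-.18)*a+np.cos(-.18)*b,0])) for a,b in((-.07,-.06),(.07,-.06),(.07,.06),(-.07,.06))]
m=np.zeros(im.shape[:2],np.uint8);cv2.fillPoly(m,[np.int32(pt)],1);k=((im.max(2)<45)&(m>0)).astype(np.uint8)
_,_,st,ce=cv2.connectedComponentsWithStats(k);i=st[1:,4].argsort()[::-1][:3]+1;print(st[i],ce[i],[np.round(at(c,*ce[j],.02),3) for j in i])
E
```

```text
wrist clamp_a_seat [  0. 168.   8.  18.] 0.39 [0.541 0.307 0.02 ]
wrist suction [141. 180.  32.  36.] 0.93 [0.474 0.132 0.   ]
wrist alcohol [55. 14. 81. 50.] 0.87 [0.67  0.152 0.   ]
wrist driver [356.  36.  30. 147.] 0.9 [ 0.535 -0.143  0.   ]
wrist driver [224. 152.  67.  34.] 0.68 [0.488 0.    0.   ]
scene clamp_a_grip [310. 114.  22.  31.] 0.61 [0.548 0.29  0.1  ]
scene clamp_a_seat [314. 112.  19.  33.] 0.54 [0.552 0.293 0.1  ]
scene alcohol [310. 178.  21.  36.] 0.81 [0.639 0.173 0.   ]
scene driver [181. 228.  54.  42.] 0.79 [ 0.531 -0.13   0.   ]
(0.5489, 0.2803, 0.106) (np.int64(320), np.int64(129)) [21. 24. 29.] dark frac 0.9
(0.4611, 0.301, 0.106) (np.int64(297), np.int64(112)) [23. 27. 33.] dark frac 0.79
(0.504, 0, 0.02) (np.int64(236), np.int64(203)) [12. 11. 12.] dark frac 1.0
(0.5205, -0.307, 0.106) (np.int64(131), np.int64(275)) [ 89. 118. 150.] dark frac 0.0
(0.4475, -0.324, 0.106) (np.int64(100), np.int64(259)) [ 74. 119. 170.] dark frac 0.0
side clamp_a_grip [181. 254.  27.  40.] 0.59 [0.559 0.274 0.1  ]
side clamp_a_seat [184. 258.  22.  32.] 0.81 [0.556 0.275 0.1  ]
side clamp_a_seat [259. 136.  78.  23.] 0.67 [ 0.48  -0.218  0.1  ]
side suction [247. 252.  14.  13.] 0.46 [0.48  0.127 0.   ]
side alcohol [182. 213.  15.  36.] 0.68 [0.676 0.113 0.   ]
side alcohol [193. 284.  52.  38.] 0.18 [0.509 0.273 0.   ]
side driver [269. 181.  28.  11.] 0.83 [ 0.496 -0.142 -0.   ]
(0.5489, 0.2803, 0.106) (np.int64(197), np.int64(276)) [56. 60. 66.] dark frac 0.52
(0.4611, 0.301, 0.106) (np.int64(230), np.int64(298)) [57. 64. 71.] dark frac 0.51
(0.504, 0, 0.02) (np.int64(263), np.int64(215)) [26. 26. 27.] dark frac 0.91
(0.5205, -0.307, 0.106) (np.int64(294), np.int64(125)) [113. 137. 164.] dark frac 0.0
(0.4475, -0.324, 0.106) (np.int64(318), np.int64(128)) [151. 159. 167.] dark frac 0.0
[[ 223  155   64   34 1103]] [[254.8068903  171.89211242]] [array([0.491, 0.003, 0.02 ])]
```

```bash
python3 - <<'E'
from h import *
a=camera("scene");b=camera("side")
n=np.array([.229,.973,0])
for P in((.549,.2805),(.4611,.301)):
  for z in(.146,.152):
    for s in(1,-1):
        X=np.array([*P,z])+s*.024*n
        print(P,z,s,"scene",np.round((proj(a,X)-[258,72])*4),"side",np.round((proj(b,X)-[163,238])*4+[400,0]))
E
```

```text
(0.549, 0.2805) 0.146 1 scene [285. 166.] side [497. 145.]
(0.549, 0.2805) 0.146 -1 scene [230. 193.] side [558.  80.]
(0.549, 0.2805) 0.152 1 scene [287. 158.] side [495. 139.]
(0.549, 0.2805) 0.152 -1 scene [232. 185.] side [557.  74.]
(0.4611, 0.301) 0.146 1 scene [191.  99.] side [634. 239.]
(0.4611, 0.301) 0.146 -1 scene [137. 124.] side [694. 168.]
(0.4611, 0.301) 0.152 1 scene [192.  92.] side [634. 233.]
(0.4611, 0.301) 0.152 -1 scene [138. 116.] side [694. 162.]
```

```bash
python3 -c "
from plant import bot;print(bot.close_job(),bot.observe()['time_s'])"
```

```text
the job is handed in; nothing more can be done
the job is handed in; nothing more can be done
```

The two good clamps are clipped on the phone's top edge, one about 45 mm either side of the middle. The worn clamp is in the scrap tin. The job was handed in at about 44 s.

- **Spring test:** I squeezed all three on the rail to 42 and then 32 mm before moving any. The gripper gives no direct squeeze force. I judged the springs by how far the opening lagged the command and by the wrist's vertical reaction at 32 mm:

| Clamp on the rail | Opening lag at 32 mm | Vertical reaction |
|---|---|---|
| Middle | about 0.35 mm | 14 N |
| Far end | about 0.35 mm | 14 N |
| Nearest the base | about 0 mm | 6 N |

  So the clamp nearest the base is the worn one. The lag came out much the same for each clamp when I picked it up again.

- **Placing:** The good clamps went on first, seated with about 12–14 N of wrist force on the phone edge. Both had rolled slightly in the grip (about 4° and 2°), and I straightened that before lowering them.

- **Last checks:** In the pictures both clamps stand upright and square. Their handle tips match a fully seated clamp to about 2 mm.
    - **Tin:** After the 12-picture limit I could only check by numbers. There is a dark object in the tin at (0.49, 0.00).
    - **Rail:** Two of the three starting spots, the middle and the one nearest the base, read clear.
    - **Bystanders:** The bottle, screwdriver and suction cup show up where they started.
    - **Disagreements:** The clamp finder confirmed only the far phone clamp. It also gave a false hit on the empty rail, and it called the clamp in the tin a screwdriver.

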